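# Clamp the ring gauge in the swing-clamp fixture

### The job

The ring gauge lies ready in its nest on the clamp fixture. With the side of a finger push the clamp strap round over the ring gauge until it meets its stop, and only then push the cam lever fully down so that the foot presses on the ring. Do not shift or lift the ring gauge, and leave the two weights and the brass adaptor standing where they are.

Things in the scene. Friction and masses are not known exactly. Their poses are not given: they have to be found in the camera images.
- fixture: Fixed aluminium base plate, 14 mm thick, with a round post. Origin on the post's axis at worktop level; z up. The plate spans x -153 to +37 mm, y +-43 mm. The ring gauge's nest (three dowels 10 mm high) is centred at x -105 mm. A stop pin for the strap, its top 74 mm above the worktop, stands at x -30, y +17 mm. Place and yaw vary.
- strap (a joint): Steel strap, level bar 24 mm wide (26 near its end), turning about the post; reaches 121 mm out; 56 to 72 mm above the worktop. Rad: 0 = at its stop, pointing to the fixture's -x over the ring gauge; positive = open, anticlockwise from above (pi/2: points to the fixture's -y). Starts 0.9 to 1.6, limit 1.9. Friction 0.12 N m (2 N at 70 mm); stays put. Close it by pushing clockwise on its far side.
- strap_push (a point): Point on the strap's centre line 70 mm from the post's axis, 64 mm above the worktop; its -x axis points along the strap to the free end, z up. A good place to push, on the bar's side 12 mm from here. The clamp foot (50 mm across) hangs under the strap 99 to 111 mm out; nearer the post nothing hangs below the bar.
- cam_lever (a joint): Cam lever on the strap above the post, turning with it: steel rod 12 mm thick with a 24 mm black ball end. It rises away from the strap's free end (over the strap's +x). Rad: 0 = raised, 70 degrees above the level; grows going down; 1.15 = down at its stop. Angle above the level = 1.222 - value. Starts 0 to 0.25. Friction 0.3 N m (4 N at 80 mm); stays put. Going down it lowers the clamp foot 7 mm.
- lever_pivot (a point): The lever's pivot, on the post's axis, 98 mm above the worktop; -x points along the strap to the free end, z is up.
- lever_push (a point): Point on the centre line of the lever's rod, 80 mm from the pivot. The rod's surface is 6 mm from here.
- lever_tip (a point): Centre of the lever's 24 mm ball, 108 mm from the pivot.
- clamp_foot: Dark forked foot under the strap's end: two rubber tips 11 mm thick, 40 mm apart across the strap. Origin 105 mm from the post's axis, 64 mm above the worktop when raised; the tips' undersides are 27.5 mm lower, 4.5 mm above the ring gauge. With the strap shut and the lever down they press on the ring with about 7 N (spring).
- ring_gauge: Loose plain steel ring gauge, 54 mm outside diameter, 18 mm high, lying flat in the nest with about 1 mm play. Origin at the centre of its underside, 14 mm above the worktop; its top is 32 mm above the worktop.
- small_weight: Loose steel calibration weight with a neck, 25 mm diameter, 58 mm high, standing. Origin at the centre of its underside. To be left alone.
- large_weight: Loose steel calibration weight with a neck, 27 mm diameter, 62 mm high, standing. Origin at the centre of its underside. To be left alone.
- adaptor: Loose brass hexagon adaptor, 27 x 31 mm, 40 mm high, standing on its hexagon. Origin at the centre of its underside. To be left alone.
Things that resemble listed ones, but are neither listed nor needed, are in the scene too. Of the things that look like the ring_gauge, the larger one is meant.

How it is judged:
By the outcome, as a careful person would: the job done as asked, in the order asked, and still so for the second after the job is handed in, with the robot touching nothing.
It also fails if it takes over 54 s, if anything falls off the work surface, if the arm or the gripper's body presses on something with over 40 N, if the wrist force passes 120 N, or if a joint passes its speed limit or range.

### The arm

A 7-joint arm with a two-finger parallel gripper is mounted at the origin on the work surface; the furniture and walls round the work are solid. World frame = base frame: x ahead of the robot, y to its left, z up, the work surface at z = 0. Lengths are in m, angles in rad, forces in N, time in s.
With the tool pointing down it reaches from about 0.4 to 0.85 m from the base axis. Payload 4.5 kg.
Tool frame: the origin (TCP) lies midway between the tips of the shut fingers; the grasp point (between the pads) lies bot.hold_point_z behind it (bot.hold_point_z is the distance from the TCP to the grasp point, in m); z points along the fingers, y is the line along which they close (so a half turn about z gives the same grasp; the last joint's range is limited). The gripper opens to 85 mm and grips with 20 to 120 N. Pads are 22 mm wide; open, the fingers measure 114 mm over their backs; the gripper's body (76 mm by 85 mm) begins 54 mm behind the grasp point. The pads swing forward as they close: fully open they stand 13 mm farther back than shut.
Start: joints at [1.376, 0.689, -0.195, 1.565, 0.157, 0.902, -0.215], TCP at [0.142, -0.609, 0.231] pointing down, gripper open.
Joint ranges: [-3.01, 3.01], [-0.46, 2.08], [-1.47, 1.51], [0.13, 2.56], [-1, 4.14], [0.04, 2.09], [-2.66, 2.66]. Speed limits (rad/s): [2.57, 2.57, 3.14, 3.14, 3.14, 3.14, 3.14].

### API

Orientations are given as a 3x3 rotation matrix whose columns are the frame's x, y, z axes.
In Python, from plant import status, vision, bot gives the robot as it stands.
- The arm moves only by the tool send_rows, never from a script. Its argument "steps" is a list of rows, each an object with "offset": the shift along the tool's x, y, z in units of 200 mm (1.0 is 200 mm), a list of three; "yaw": the turn about the tool's z in units of pi/4 rad (1.0 is pi/4 rad); "grip": the closure in counts, from 0 (fully open) to 255 (shut). In form: [{"offset": [tx, ty, tz], "yaw": yaw, "grip": grip}, ...]. A call has 1 to 10 rows; each row shifts and turns the commanded pose from where the row before left it, along the tool's axes as they then stand; what a row does not reach is not made up. A row lasts 1/8 s, in which the tool goes at most 62.5 mm and 10.7 degrees, less where a joint would pass 70% of its speed; a pose out of reach is approached as far as the arm can. A call with a number of a shift or a turn outside -1 to 1 is refused whole. A call with a gripper value outside its range is refused whole. The fingers move at their own pace and stop on an object; "squeeze" is the grip in N (left out, the last holds). Time passes only in rows, so rows that do not move let the fingers close. It gives the time, the measured TCP pose, the force, the opening and the grip force at its end, in the units of the state.
- status.observe(): the state, without advancing time (a new reading comes with each control period).
- vision.camera(name): name is "side" or "top"; returns the picture (400x640x3 uint8, red, green, blue); there is no depth.
- vision.camera_model(name): a dict with "fovy" (degrees; the focal length in pixels is half the picture's height over the tangent of half this angle, whatever the lens; pixels are square), "cx", "cy" (the principal point, pixels), "extrinsics" (4x4, takes a point from camera to world coordinates). Camera axes: x right, y down, z forward; pixel columns grow to the right and rows downward; lengths in m; the calibration is good to about 2 mm. A picture is of the moment at which its call begins. camera_model takes no time and is no camera call.
- bot.sign_off(): hands the job in; it is judged then, once.
The state is a dict: "t": time; "q": joint angles; "joint_velocities": joint speeds; "joint_torque": joint torques, N m; "eef_pos": TCP position; "eef_rot": TCP orientation; "ft_force": force on the tool from outside, world axes, zero at the start; "wrist_torque": the same for the moment, N m; "opening": finger opening in m; "grip_force": force on a finger pad.
Only numpy, scipy, OpenCV 4.12 (cv2) and the standard library are available. Lean on these libraries where they do the work, as an engineer would, in place of code of your own. Each camera call takes 0.05 s, during which the arm holds its last target. There are 200 camera calls.

## Working session

There is one attempt and no reset: what is moved stays moved. The work goes in short steps, Python scripts to look and compute and a tool call to move; the robot and the scene stay as the last step left them, time stands still between calls to the robot, and variables do not carry over. Pictures are saved under pics/ and viewed, at most 10 in all, crops included, and the job is handed in when it is done.

Besides the shell and the picture viewer there is one more tool, called after "Request:" by a JSON object that holds its "fn" and its "kwargs", one argument or row to a line. send_rows: Moves the arm, as the interface text tells. Shifts and turns lie within -1 to 1; 1 stands for 200 mm of shift or pi/4 rad of turn. Its arguments: {"type":"object","properties":{"steps":{"type":"array","items":{"type":"object","properties":{"offset":{"type":"array","items":{"type":"number","minimum":-1,"maximum":1}},"yaw":{"type":"number","minimum":-1,"maximum":1},"grip":{"type":"number"}}}},"squeeze":{"type":"number"}},"required":["steps"]}

```bash
mkdir -p pics; ls
python3 - <<'E'
from plant import status,vision,bot
import cv2,numpy as np
np.set_printoptions(precision=4,suppress=True)
for n in("side","top"):
    cv2.imwrite(f"pics/{n}0.png",vision.camera(n)[:,:,::-1]); m=vision.camera_model(n); print(n,m)
s=status.observe();print(s["t"],s["eef_pos"],s["eef_rot"],s["opening"],bot.hold_point_z)
E
```

```text
pics
side {'fovy': 52.03970398384551, 'cx': 319.7452024551754, 'cy': 195.08863609547336, 'extrinsics': array([[ 0.9895, -0.0863,  0.1163,  0.3819],
       [-0.1444, -0.5287,  0.8364, -0.9323],
       [-0.0107, -0.8444, -0.5356,  0.5913],
       [ 0.    ,  0.    ,  0.    ,  1.    ]])}
top {'fovy': 43.803621929660636, 'cx': 316.41343499009105, 'cy': 199.49300053493133, 'extrinsics': array([[ 0.0276, -0.9845,  0.173 ,  0.3222],
       [-0.9994, -0.0305, -0.0141, -0.2222],
       [ 0.0192, -0.1725, -0.9848,  1.0251],
       [ 0.    ,  0.    ,  0.    ,  1.    ]])}
0.1 [ 0.1416 -0.6081  0.2305] [[ 0.9739  0.2269 -0.0005]
 [ 0.2269 -0.9739  0.0016]
 [-0.0001 -0.0017 -1.    ]] 0.0854996819197277 0.0187
```

View pics/side0.png

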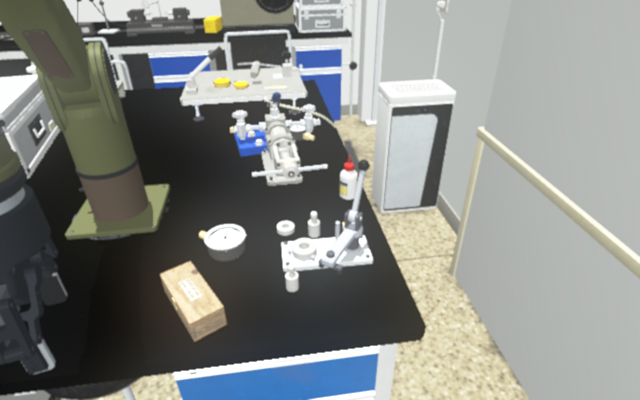

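View pics/top0.png

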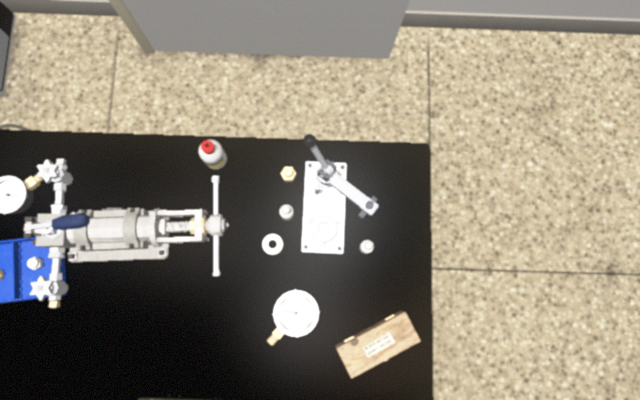

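Side view: fixture at about (325,250), lever ball at (363,166). Top view: plate at columns 302-347, rows 161-254; post near (327,172), strap end near (372,208), lever ball at (310,141), ring at (323,231). I'll enlarge both.

Run:
```python
import cv2,numpy as np
a=cv2.imread("pics/top0.png")[125:265,255:405]; b=cv2.imread("pics/side0.png")[150:300,265:395]
cv2.imwrite("pics/c0.png",np.hstack([cv2.resize(a,(440,411),interpolation=3),cv2.resize(b,(356,411),interpolation=3)]))
```

```text
(no output)
```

View pics/c0.png

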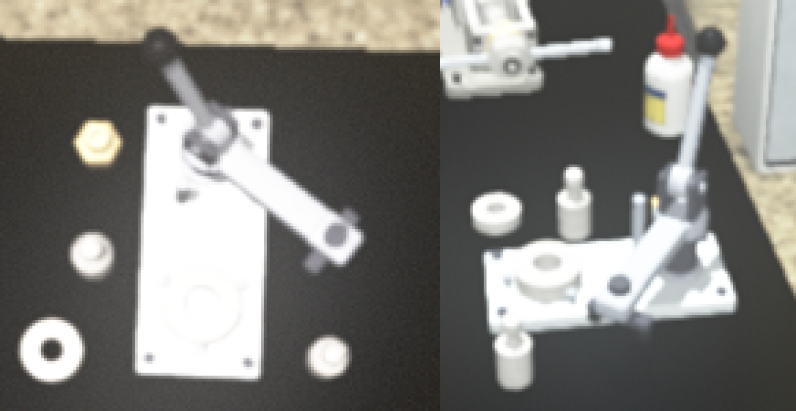

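The enlarged view shows the plate corners at crop (149,106), (271,111), (260,378), (136,373), the foot pin at (335,235) and the lever ball at (160,45). In the side crop the ball is at (711,40).

```bash
cat > h.py <<'E'
import numpy as np
from plant import status,vision,bot
np.set_printoptions(precision=4,suppress=True)
def ray(n,p):
    m=vision.camera_model(n); f=200/np.tan(np.radians(m["fovy"]/2)); E=m["extrinsics"]
    return E[:3,3],E[:3,:3]@np.array([(p[0]-m["cx"])/f,(p[1]-m["cy"])/f,1])
def onz(n,p,z):
    o,d=ray(n,p); return (o+d*(z-o[2])/d[2])
def tri(p,q):
    o,d=ray("top",p); a,e=ray("side",q)
    k=np.linalg.lstsq(np.c_[d,-e],a-o,rcond=None)[0]
    return o+d*k[0],a+e*k[1]
E
python3 - <<'E'
from h import *
T=lambda u,v:(255+u/2.933,125+v/2.936)
S=lambda u,v:(265+(u-440)/2.738,150+v/2.74)
c=np.array([onz("top",T(*p),.014) for p in[(149,106),(271,111),(260,378),(136,373)]]);print(c)
ax=(c[0]+c[1]-c[2]-c[3])[:2]; print("len",np.linalg.norm(ax)/2); ax/=np.linalg.norm(ax)
ctr=c.mean(0)[:2]; O=ctr+ax*.058; yaw=np.arctan2(ax[1],ax[0]); print("origin",O,"yaw",yaw)
pin=onz("top",T(335,235),.073); d=pin[:2]-O; print("pin",pin,np.linalg.norm(d),"strap",(np.arctan2(-d[1],-d[0])-yaw))
print("ball",tri(T(160,45),S(711,40)))
for n,p,z in[("adapt",(97,142),.04),("sw",(93,250),.05),("lw",(328,355),.05),("ring",(202,303),.032)]: print(n,onz("top",T(*p),z))
E
```

```text
[[ 0.5806 -0.2123  0.014 ]
 [ 0.5797 -0.2994  0.014 ]
 [ 0.3899 -0.295   0.014 ]
 [ 0.3909 -0.2092  0.014 ]]
len 0.1898276774731212
origin [ 0.5433 -0.2551] yaw -0.019600067247960727
pin [ 0.4817 -0.3388  0.073 ] 0.10387910147781057 strap 0.9558338840429657
ball (array([ 0.5705, -0.2194,  0.1982]), array([ 0.572 , -0.2196,  0.1987]))
adapt [ 0.5472 -0.1774  0.04  ]
sw [ 0.4702 -0.178   0.05  ]
lw [ 0.4041 -0.3377  0.05  ]
ring [ 0.4386 -0.253   0.032 ]
```

Request:
{"fn": "send_rows", "kwargs": {
  "steps": [
    {"offset": [0.1,-0.04,0],"yaw": 0,"grip": 255},
    {"offset": [0.22,-0.087,0],"yaw": 0,"grip": 255},
    {"offset": [0.22,-0.087,0],"yaw": 0,"grip": 255},
    {"offset": [0.22,-0.087,0],"yaw": 0,"grip": 255},
    {"offset": [0.22,-0.087,0],"yaw": 0,"grip": 255},
    {"offset": [0.22,-0.087,0],"yaw": 0,"grip": 255},
    {"offset": [0.22,-0.087,0],"yaw": 0,"grip": 255},
    {"offset": [0.22,-0.087,0],"yaw": 0,"grip": 255},
    {"offset": [0.22,-0.087,0],"yaw": 0,"grip": 255},
    {"offset": [0.22,-0.087,0],"yaw": 0,"grip": 255}
  ]
}}

```text
t: 1.35
eef_pos: [0.5115, -0.3509, 0.2312]
eef_rot: [[0.974, 0.229, 0.0], [0.229, -0.974, 0.001], [0.0, -0.001, -1.0]]
ft_force: [-0.6, -1.0, -0.4]
opening: 0.0003
grip_force: 0.0
```

Request:
{"fn": "send_rows", "kwargs": {
  "steps": [
    {"offset": [0.11,-0.04,0],"yaw": 0,"grip": 255},
    {"offset": [0,0,0],"yaw": -0.18,"grip": 255},
    {"offset": [0,0,0],"yaw": -0.18,"grip": 255},
    {"offset": [0,0,0],"yaw": -0.18,"grip": 255},
    {"offset": [0,0,0],"yaw": -0.18,"grip": 255},
    {"offset": [0,0,0],"yaw": -0.18,"grip": 255},
    {"offset": [0,0,0],"yaw": 0,"grip": 255},
    {"offset": [0,0,0],"yaw": 0,"grip": 255}
  ]
}}

```text
t: 2.35
eef_pos: [0.5287, -0.3415, 0.2312]
eef_rot: [[0.596, 0.803, -0.001], [0.803, -0.596, -0.0], [-0.001, -0.0, -1.0]]
ft_force: [0.0, -0.5, 0.9]
opening: -0.0003
grip_force: 0.0
```

Request:
{"fn": "send_rows", "kwargs": {
  "steps": [
    {"offset": [0,0,0.15],"yaw": 0,"grip": 255},
    {"offset": [0,0,0.2],"yaw": 0,"grip": 255},
    {"offset": [0,0,0.2],"yaw": 0,"grip": 255},
    {"offset": [0,0,0.15],"yaw": 0,"grip": 255},
    {"offset": [0,0,0],"yaw": 0,"grip": 255}
  ]
}}

```text
t: 2.98
eef_pos: [0.5274, -0.3405, 0.0892]
eef_rot: [[0.594, 0.804, -0.005], [0.804, -0.594, 0.002], [-0.001, -0.005, -1.0]]
ft_force: [-0.3, 0.2, 0.3]
opening: 0.0001
grip_force: 0.0
```

Run:
```python
from h import *
import cv2
a=vision.camera("top")[125:265,255:405,::-1]; b=vision.camera("side")[150:300,265:395,::-1]
cv2.imwrite("pics/c1.png",np.hstack([cv2.resize(a,(440,411),interpolation=3),cv2.resize(b,(356,411),interpolation=3)]))
s=status.observe();print(s["eef_pos"],s["ft_force"],s["q"])
```

```text
[ 0.5298 -0.3415  0.0922] [ 0.1368 -0.7142  0.5946] [ 0.653   0.8832 -0.282   1.653   0.3609  0.6558 -0.4551]
```

View pics/c1.png

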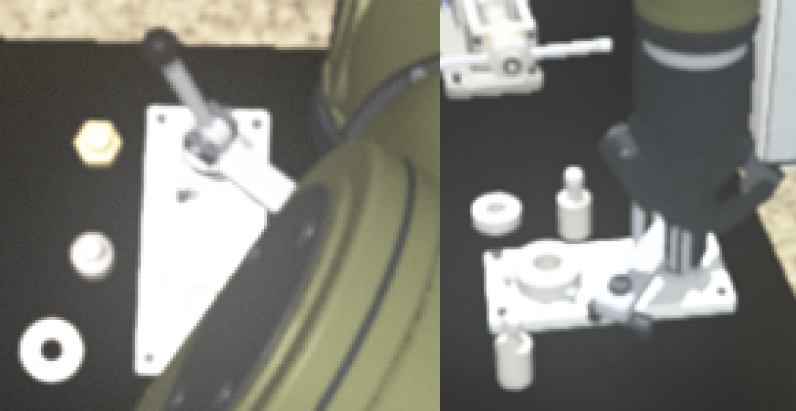

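The finger sits clear behind the strap, around (680,240) in the side crop, with the weights well away. I'll descend and make gentle contact.

Request:
{"fn": "send_rows", "kwargs": {
  "steps": [
    {"offset": [0,0,0.11],"yaw": 0,"grip": 255},
    {"offset": [0,0,0.1],"yaw": 0,"grip": 255},
    {"offset": [0,0,0],"yaw": 0,"grip": 255},
    {"offset": [0,-0.02,0],"yaw": 0,"grip": 255},
    {"offset": [0,-0.02,0],"yaw": 0,"grip": 255},
    {"offset": [0,-0.02,0],"yaw": 0,"grip": 255},
    {"offset": [0,-0.02,0],"yaw": 0,"grip": 255}
  ]
}}

```text
t: 3.95
eef_pos: [0.5167, -0.3322, 0.0498]
eef_rot: [[0.593, 0.805, 0.001], [0.805, -0.593, -0.001], [-0.0, 0.002, -1.0]]
ft_force: [0.9, -1.7, 0.5]
opening: 0.0001
grip_force: 1.0
```

Run:
```python
from h import *
s=status.observe();print(s["eef_pos"],s["ft_force"])
# arc step in strap-fixed tool frame: r along -x, side offset s along +y
r,so=.078,.0265
for dth in(.05,.08,.1):
    # post in tool frame at (+r,-so); tool turned by world -dth = tool yaw +dth
    P=np.array([r,-so]); c,t=np.cos(dth),np.sin(dth); R=np.array([[c,-t],[t,c]])
    print(dth,"off",(P-R@P)/.2,"yaw",dth/(np.pi/4))
```

```text
[ 0.5167 -0.3322  0.0498] [ 0.9067 -1.7141  0.5304]
0.05 off [-0.0061 -0.0197] yaw 0.06366197723675814
0.08 off [-0.0093 -0.0316] yaw 0.10185916357881303
0.1 off [-0.0113 -0.0396] yaw 0.12732395447351627
```

Request:
{"fn": "send_rows", "kwargs": {
  "steps": [
    {"offset": [-0.009,-0.032,0],"yaw": 0.102,"grip": 255},
    {"offset": [-0.009,-0.032,0],"yaw": 0.102,"grip": 255},
    {"offset": [-0.009,-0.032,0],"yaw": 0.102,"grip": 255},
    {"offset": [-0.009,-0.032,0],"yaw": 0.102,"grip": 255},
    {"offset": [-0.009,-0.032,0],"yaw": 0.102,"grip": 255},
    {"offset": [-0.009,-0.032,0],"yaw": 0.102,"grip": 255},
    {"offset": [-0.009,-0.032,0],"yaw": 0.102,"grip": 255},
    {"offset": [-0.009,-0.032,0],"yaw": 0.102,"grip": 255},
    {"offset": [-0.009,-0.032,0],"yaw": 0.102,"grip": 255},
    {"offset": [-0.009,-0.032,0],"yaw": 0.102,"grip": 255}
  ]
}}

```text
t: 5.2
eef_pos: [0.4687, -0.2895, 0.0497]
eef_rot: [[0.991, 0.131, 0.003], [0.131, -0.991, -0.001], [0.002, 0.002, -1.0]]
ft_force: [1.9, -1.5, -0.4]
opening: -0.0
grip_force: 0.7
```

Run:
```python
from h import *
s=status.observe();p=s["eef_pos"];d=p[:2]-[.5433,-.2551];x=s["eef_rot"][:2,0]
print(p,s["ft_force"],"r",-d@x,"side",d@s["eef_rot"][:2,1],"yaw to go",np.arctan2(x[1],x[0])+.0196)
```

```text
[ 0.4687 -0.2895  0.0497] [ 1.9427 -1.4902 -0.3846] r 0.07848711259604063 side 0.024309353759176755 yaw to go 0.1513064104565397
```

Request:
{"fn": "send_rows", "kwargs": {
  "steps": [
    {"offset": [-0.005,-0.02,0],"yaw": 0.064,"grip": 255},
    {"offset": [-0.005,-0.02,0],"yaw": 0.064,"grip": 255},
    {"offset": [-0.003,-0.012,0],"yaw": 0.038,"grip": 255},
    {"offset": [0,-0.01,0],"yaw": 0.03,"grip": 255},
    {"offset": [0,0,0],"yaw": 0,"grip": 255}
  ]
}}

```text
t: 5.82
eef_pos: [0.4637, -0.2766, 0.0491]
eef_rot: [[1.0, -0.019, -0.001], [-0.019, -1.0, 0.0], [-0.001, -0.0, -1.0]]
ft_force: [-0.5, -0.4, -0.0]
opening: 0.0003
grip_force: 0.4
```

Request:
{"fn": "send_rows", "kwargs": {
  "steps": [
    {"offset": [0,-0.01,0],"yaw": 0,"grip": 255},
    {"offset": [0,-0.01,0],"yaw": 0,"grip": 255},
    {"offset": [0,0,0],"yaw": 0,"grip": 255}
  ]
}}

```text
t: 6.2
eef_pos: [0.4637, -0.2765, 0.0493]
eef_rot: [[1.0, -0.022, 0.0], [-0.022, -1.0, -0.005], [0.0, 0.005, -1.0]]
ft_force: [-1.0, -8.0, -2.1]
opening: -0.0002
grip_force: 4.0
```

Force rose to 8 N with no motion, so the strap is at its stop. I'll back off, lift and check.

Request:
{"fn": "send_rows", "kwargs": {
  "steps": [
    {"offset": [0,0.08,0],"yaw": 0,"grip": 255},
    {"offset": [0,0.15,0],"yaw": 0,"grip": 255},
    {"offset": [0,0,-0.2],"yaw": 0,"grip": 255},
    {"offset": [0,0,-0.25],"yaw": 0,"grip": 255},
    {"offset": [0,0,-0.25],"yaw": 0,"grip": 255},
    {"offset": [0,0,-0.3],"yaw": 0,"grip": 255},
    {"offset": [0,0.2,0],"yaw": 0,"grip": 255},
    {"offset": [0,0.2,0],"yaw": 0,"grip": 255},
    {"offset": [0,0,0],"yaw": 0,"grip": 255}
  ]
}}

```text
t: 7.32
eef_pos: [0.4601, -0.4028, 0.2492]
eef_rot: [[1.0, -0.025, -0.001], [-0.025, -1.0, -0.002], [-0.001, 0.002, -1.0]]
ft_force: [0.2, 0.2, 0.1]
opening: -0.0001
grip_force: 0.0
```

Run:
```python
from h import *
import cv2
a=vision.camera("top")[125:265,255:405,::-1]; b=vision.camera("side")[150:300,265:395,::-1]
cv2.imwrite("pics/c2.png",np.hstack([cv2.resize(a,(440,411),interpolation=3),cv2.resize(b,(356,411),interpolation=3)]))
s=status.observe();print(s["eef_pos"],s["ft_force"],s["q"])
```

```text
[ 0.4616 -0.3984  0.2489] [0.6025 0.8696 0.3568] [ 0.6502  0.6448 -0.0231  1.5975  0.0162  0.9009 -0.9688]
```

View pics/c2.png

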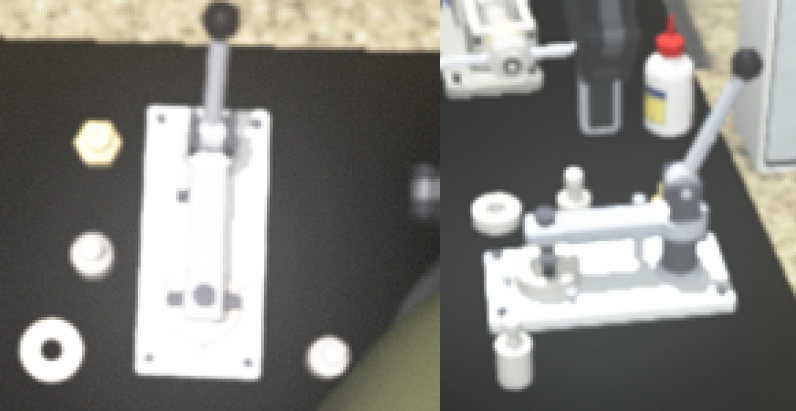

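The strap lies over the ring against the stop pin (182,196). The foot pin is at (204,294), and the lever ball at (221,20) top and (746,64) side.

Run:
```python
from h import *
T=lambda u,v:(255+u/2.933,125+v/2.936)
S=lambda u,v:(265+(u-440)/2.738,150+v/2.74)
b=tri(T(221,20),S(746,64)); print("ball",b)
O=np.array([.5433,-.2551]);yaw=-.0196
m=(b[0]+b[1])/2; print("elev",np.degrees(np.arctan2(m[2]-.098,np.hypot(*(m[:2]-O)))))
d=onz("top",T(204,294),.078)[:2]-O;print(np.hypot(*d),"strap",np.arctan2(-d[1],-d[0])-yaw)
```

```text
ball (array([ 0.5877, -0.255 ,  0.1961]), array([ 0.5892, -0.2552,  0.1966]))
elev 65.34223981672069
0.10415907640763643 strap -0.002694900962912701
```

Request:
{"fn": "send_rows", "kwargs": {
  "steps": [
    {"offset": [0.05,-0.12,0],"yaw": 0,"grip": 255},
    {"offset": [0.08,-0.2,0],"yaw": 0,"grip": 255},
    {"offset": [0.08,-0.2,0],"yaw": 0,"grip": 255},
    {"offset": [0.08,-0.2,0],"yaw": 0,"grip": 255},
    {"offset": [0,0,0],"yaw": 0,"grip": 255},
    {"offset": [0,0,0.19],"yaw": 0,"grip": 255},
    {"offset": [0,0,0.19],"yaw": 0,"grip": 255},
    {"offset": [0,0,0],"yaw": 0,"grip": 255},
    {"offset": [0,0,0],"yaw": 0,"grip": 255}
  ]
}}

```text
t: 8.55
eef_pos: [0.5232, -0.2563, 0.1745]
eef_rot: [[1.0, -0.019, 0.001], [-0.019, -1.0, -0.001], [0.001, 0.001, -1.0]]
ft_force: [-0.3, -0.4, 0.6]
opening: -0.0003
grip_force: 0.0
```

Run:
```python
from h import *
s=status.observe();p=s["eef_pos"];print(p,s["ft_force"])
r=.080
for th in range(64,-1,-4):
    a=np.radians(th); c=np.array([.5433-.011+r*np.cos(a)-.006*np.sin(a), .098+r*np.sin(a)+.006*np.cos(a)])
    if th<64: print(th,c,"dx dz(down) units",(c-l)*[1,-1]/.2)
    else: print(c)
    l=c
```

```text
[ 0.5232 -0.2563  0.1745] [-0.3465 -0.4477  0.5745]
[0.562  0.1725]
60 [0.5671 0.1703] dx dz(down) units [0.0256 0.0113]
56 [0.5721 0.1677] dx dz(down) units [0.0248 0.013 ]
52 [0.5768 0.1647] dx dz(down) units [0.0238 0.0147]
48 [0.5814 0.1615] dx dz(down) units [0.0227 0.0163]
44 [0.5857 0.1579] dx dz(down) units [0.0215 0.0179]
40 [0.5897 0.154 ] dx dz(down) units [0.0202 0.0193]
36 [0.5935 0.1499] dx dz(down) units [0.0188 0.0207]
32 [0.597  0.1455] dx dz(down) units [0.0173 0.022 ]
28 [0.6001 0.1409] dx dz(down) units [0.0158 0.0231]
24 [0.6029 0.136 ] dx dz(down) units [0.0141 0.0242]
20 [0.6054 0.131 ] dx dz(down) units [0.0124 0.0251]
16 [0.6075 0.1258] dx dz(down) units [0.0106 0.0259]
12 [0.6093 0.1205] dx dz(down) units [0.0088 0.0266]
8 [0.6107 0.1151] dx dz(down) units [0.0069 0.0271]
4 [0.6117 0.1096] dx dz(down) units [0.005  0.0275]
0 [0.6123 0.104 ] dx dz(down) units [0.0031 0.0278]
```

Request:
{"fn": "send_rows", "kwargs": {
  "steps": [
    {"offset": [0.1,0,0.01],"yaw": 0,"grip": 255},
    {"offset": [0.06,0,0],"yaw": 0,"grip": 255},
    {"offset": [0.035,0,0],"yaw": 0,"grip": 255},
    {"offset": [0.026,0,0.011],"yaw": 0,"grip": 255},
    {"offset": [0.025,0,0.013],"yaw": 0,"grip": 255},
    {"offset": [0.024,0,0.015],"yaw": 0,"grip": 255},
    {"offset": [0.023,0,0.016],"yaw": 0,"grip": 255},
    {"offset": [0.022,0,0.018],"yaw": 0,"grip": 255},
    {"offset": [0.02,0,0.019],"yaw": 0,"grip": 255},
    {"offset": [0.019,0,0.021],"yaw": 0,"grip": 255}
  ]
}}

```text
t: 9.8
eef_pos: [0.5941, -0.2574, 0.1486]
eef_rot: [[1.0, -0.019, 0.001], [-0.019, -1.0, -0.0], [0.001, 0.0, -1.0]]
ft_force: [-0.4, 0.5, 6.0]
opening: 0.0002
grip_force: 1.8
```

Request:
{"fn": "send_rows", "kwargs": {
  "steps": [
    {"offset": [0.017,0,0.022],"yaw": 0,"grip": 255},
    {"offset": [0.016,0,0.023],"yaw": 0,"grip": 255},
    {"offset": [0.014,0,0.024],"yaw": 0,"grip": 255},
    {"offset": [0.012,0,0.025],"yaw": 0,"grip": 255},
    {"offset": [0.011,0,0.026],"yaw": 0,"grip": 255},
    {"offset": [0.009,0,0.027],"yaw": 0,"grip": 255},
    {"offset": [0.007,0,0.027],"yaw": 0,"grip": 255},
    {"offset": [0,0,0],"yaw": 0,"grip": 255}
  ]
}}

```text
t: 10.8
eef_pos: [0.6099, -0.2576, 0.1131]
eef_rot: [[1.0, -0.019, -0.002], [-0.019, -1.0, 0.0], [-0.002, -0.0, -1.0]]
ft_force: [-0.8, 0.3, 1.1]
opening: 0.0
grip_force: 0.6
```

Request:
{"fn": "send_rows", "kwargs": {
  "steps": [
    {"offset": [0,0,0.02],"yaw": 0,"grip": 255},
    {"offset": [0,0,0.015],"yaw": 0,"grip": 255},
    {"offset": [0,0,0],"yaw": 0,"grip": 255}
  ]
}}

```text
t: 11.18
eef_pos: [0.6107, -0.2577, 0.1084]
eef_rot: [[1.0, -0.019, 0.001], [-0.019, -1.0, -0.0], [0.001, 0.0, -1.0]]
ft_force: [-2.0, 1.9, 14.2]
opening: 0.0001
grip_force: 6.7
```

Request:
{"fn": "send_rows", "kwargs": {
  "steps": [
    {"offset": [0,0,0.01],"yaw": 0,"grip": 255},
    {"offset": [0,0,0],"yaw": 0,"grip": 255}
  ]
}}

```text
t: 11.42
eef_pos: [0.6108, -0.2577, 0.108]
eef_rot: [[1.0, -0.02, 0.001], [-0.02, -1.0, -0.0], [0.001, 0.0, -1.0]]
ft_force: [-3.2, 1.9, 23.8]
opening: -0.0
grip_force: 11.6
```

The lever is hard on its stop. I'll lift off, move clear and check.

Request:
{"fn": "send_rows", "kwargs": {
  "steps": [
    {"offset": [0,0,-0.03],"yaw": 0,"grip": 255},
    {"offset": [0,0,-0.1],"yaw": 0,"grip": 255},
    {"offset": [0,0,-0.25],"yaw": 0,"grip": 255},
    {"offset": [0,0,-0.25],"yaw": 0,"grip": 255},
    {"offset": [0,0.25,-0.1],"yaw": 0,"grip": 255},
    {"offset": [0,0.25,0],"yaw": 0,"grip": 255},
    {"offset": [0,0.2,0],"yaw": 0,"grip": 255},
    {"offset": [0,0,0],"yaw": 0,"grip": 255}
  ]
}}

```text
t: 12.42
eef_pos: [0.6047, -0.4031, 0.2505]
eef_rot: [[1.0, -0.026, -0.003], [-0.026, -1.0, -0.003], [-0.003, 0.003, -1.0]]
ft_force: [-1.3, 0.0, -0.6]
opening: 0.0
grip_force: 0.0
```

Run:
```python
from h import *
import cv2
a=vision.camera("top")[125:265,255:405,::-1]; b=vision.camera("side")[150:300,265:395,::-1]
cv2.imwrite("pics/c3.png",np.hstack([cv2.resize(a,(440,411),interpolation=3),cv2.resize(b,(356,411),interpolation=3)]))
s=status.observe();print(s["eef_pos"],s["ft_force"])
```

```text
[ 0.6071 -0.3975  0.2506] [0.0885 0.6252 0.3041]
```

View pics/c3.png

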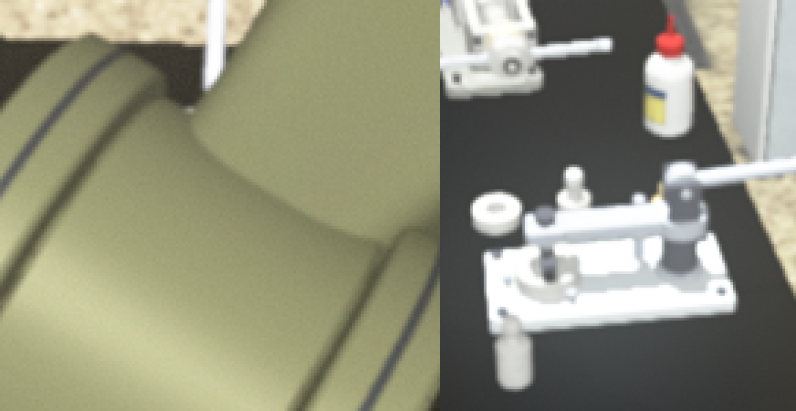

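The side view shows the lever level (rod at crop (745,172)), the strap at its stop, the foot on the ring and the weights unmoved. Handing in.

```bash
python3 -c "
from plant import bot
print(bot.sign_off())"
```

```text
the job is handed in; nothing more can be done
None
```

The strap is shut against its stop and the cam lever was then pushed down to its stop, with the foot on the ring gauge; the job was handed in after about 12.5 s of robot time. The weights look unmoved, but the arm hid the brass adaptor in the last pictures; it was in place just before the lever push.

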